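# Hang the cabinet door back on its lift-off hinges

## Robot

A 6-joint arm with a two-finger parallel gripper is mounted at the origin on a cart in front of the work surface, level with it; the furniture and walls round the work are solid. World frame = base frame: x ahead of the robot, y to its left, z up, the work surface at z = 0. Lengths are in m, angles in rad, forces in N, time in s.
With the tool pointing down it reaches from about 0.35 to 0.775 m from the base axis. Payload 5.5 kg.
Tool frame: the origin (TCP) lies at the very end of the fingers, on their centre line; the grasp point (between the pads) lies env.pinch_z behind it (env.pinch_z is the distance from the TCP to the grasp point, in m); z points along the fingers, y is the line along which they close (so a half turn about z gives the same grasp; the last joint's range is limited). The gripper opens to 85 mm and grips with 20 to 120 N. Pads are 22 mm wide; open, the fingers measure 114 mm over their backs; the gripper's body (76 mm by 85 mm) begins 54 mm behind the grasp point. The pads swing forward as they close: fully open they stand 13 mm farther back than shut.
Start: joints at [-1.342, 0.313, 0.046, 1.304, 0, 1.431], TCP at [0.207, -0.536, 0.205] pointing down, gripper open.
Joint ranges: [-2.76, 2.76], [-0.86, 1.69], [-1.03, 1.26], [-2.2, 2.34], [-1.47, 1.5], [-3.14, 3.14]. Speed limits (rad/s): [2.57, 2.57, 3.14, 3.14, 3.14, 3.14].

## Interface

Orientations are given as a unit quaternion [w, x, y, z].
In Python, from workcell import env, eyes gives the robot as it stands.
- The arm moves only by the shell command python3 -m jog 'ROWS' [FORCE]. ROWS is JSON, one flat list of numbers, 7 for each row, row after row: the shift along the world's x, y, z as a fraction of full scale, then the turn, a rotation vector about the world's x, y, z as a fraction of full scale, then the opening, from -1 (shut) to 1 (fully open), so that 0 is half open. A call has 1 to 12 rows; each row is the pose to reach, as a shift and turn from the pose commanded when the call began, turning the shorter way round; what a row does not reach only later rows make up. Full scale, the value 1, is 20 cm for a shift and pi rad for a turn. A row lasts 1/12 s, in which the tool goes at most 41.7 mm and 7.16 degrees, less where a joint would pass 70% of its speed; a pose out of reach is approached as far as the arm can. A call with a number of a shift or a turn outside -1 to 1 is refused whole. A call with a gripper value outside its range is refused whole. The fingers move at their own pace and stop on an object; FORCE is the grip in N (left out, the last holds). Time passes only in rows, so rows that repeat a pose let the fingers close. It gives the time, the measured TCP pose, the force, the opening and the grip force at its end, in the units of the state.
- env.get_state(): the state, without advancing time (a new reading comes with each control period).
- eyes.read_camera(name): name is "scene" or "top" or "wrist"; returns (picture, depth): 420x560x3 uint8, red, green, blue; 420x560 float32, m along the optical axis (not along the pixel's ray), 0 where there is no reading.
- eyes.calibration(name): a dict with "fx", "fy", "cx", "cy" (pixels), "R" (3x3) and "t" (3): a world point X has camera coordinates R X + t; the wrist camera has in their place "tool_from_camera" (4x4, takes a point from camera to tool coordinates, whose origin is the TCP and whose axes are the flange's). Camera axes: x right, y down, z forward; pixel columns grow to the right and rows downward; lengths in m; the calibration is good to about 2 mm. A picture is of the moment at which its call begins: read the wrist's pose just before it. calibration takes no time and is no camera call.
- env.hand_in(): hands the job in; it is judged then, once.
The state is a dict: "clock": time; "joint_pos": joint angles; "qvel": joint speeds; "tau": joint torques, N m; "tcp_pos": TCP position; "orientation": TCP orientation; "wrist_force": force on the tool from outside, world axes, zero at the start; "ft_torque": the same for the moment, N m; "finger_gap": finger opening in m; "grip_force": force on a finger pad.
Only numpy, scipy, OpenCV 4.12 (cv2) and the standard library are available. Lean on these libraries where they do the work, as an engineer would, in place of code of your own. Each camera call takes 0.05 s, during which the arm holds its last target. There are 200 camera calls.

## Task

Take the cabinet door out of the stand, hang it on the small cabinet by lowering both knuckles fully home over the two upright hinge pins, then swing the door shut against its rubber stops and let go. The pins are not exactly where they should be, so find them gently by feel without forcing the door against the cabinet, and leave the plain board in the stand and the sanding block where they are.

Things in the scene. Friction and masses are not known exactly. Their poses are not given: they have to be found in the camera images.
- cabinet: Small open-fronted wooden cabinet, fixed, 90 deep (x), 140 wide (y), 190 high. Origin: centre of its underside; its -x face is the open front. The door hinges at the -y end of the front. Two rubber stops stand 8 mm out from the front at y = +54 mm, 60 and 140 mm above the worktop; the shut door rests on them. Turning the hung door shut is clockwise seen from above.
- hinge_place (a point): Where the lower pin should stand: on its axis, at the shoulder on which the knuckle rests, 47 mm above the worktop, 16 mm in front of the cabinet (cabinet x -61, y -62 mm); axes as the cabinet's. The hinge strip sits in slotted holes: the real pins, both alike and in line, are off by up to 4.5 mm in cabinet x and 4.5 mm in y, differently every time, and fixed there. Heights are exact.
- hinge_place_high (a point): The same for the upper pin, 86 mm above the lower. Both pins: upright, 8 mm thick, 16 mm high above the shoulder, chamfered tip 5 mm across. Each stands on a tongue 6 mm thick, 15 mm wide, reaching out from the cabinet. Bring the door in from the front, 16 to 40 mm above home, then lower: from straight above the lower knuckle would hit the upper tongue.
- leaf: The door: upright plywood panel 110 wide (x), 12 thick (y), 150 high, about 200 g, two knuckles beyond its +x edge, a small knob (15 mm out, 75 mm up) on its outer -y face. Origin: centre of the panel's underside. In either slot of the stand, knuckles away from the robot. Hung, its underside is at 25 mm. Grip it across its thickness at the top edge, best near the knuckles: pressed on the pins it slowly twists knuckle-end down in the grip.
- knuckle_low (a point): Centre of the lower mouth of the lower knuckle, on its bore: 69 mm from the leaf's origin along its +x, 22 mm above its underside. Steel knuckle 19 mm outside, 20 mm high, open bore 11.6 mm.
- knuckle_high (a point): The same for the upper knuckle, 86 mm above the lower, on the same axis.
- free_edge (a point): Middle of the door's free upright edge and of its thickness (leaf x -55 mm, 75 mm up). On the stops it lies 14 mm in front of the cabinet's front face (cabinet x -59 mm). Hung with leaf x along cabinet +x the door is a right angle open, sticking out towards the robot; shut, leaf x points along cabinet -y.
- stand: Fixed wooden stand, base 90 x 140 x 15 mm, with two slots along its x at y = -40 and +40 mm, each 15.5 mm wide and 30 mm deep, slot floor 15 mm and lip tops 45 mm above the worktop; lips 80 mm long. Origin: centre of its underside.
- shelf_board: Plain loose plywood board without knuckles, 110 x 12 x 125 mm high, in the other slot of the stand; to be left there. Origin: centre of its underside.
- sanding_block: Loose sanding block 40 x 90 x 31 mm lying on the worktop, to be left alone. Origin: centre of its underside.
There are look-alikes about, which are no part of the job. There is more than one size of the leaf; the job needs the smaller.

How it is judged:
By the outcome, as a careful person would: the job done as asked, in the order asked, and still so for the second after the job is handed in, with the robot touching nothing.
It also fails if it takes over 72 s, if anything falls off the work surface, if the arm or the gripper's body presses on something with over 40 N, if the wrist force passes 120 N, or if a joint passes its speed limit or range.

## Working session

There is one attempt and no reset: what is moved stays moved. The work goes in short steps, Python scripts to look and compute and a shell command to move; the robot and the scene stay as the last step left them, time stands still between calls to the robot, and variables do not carry over. Pictures are saved under pics/ and viewed, at most 10 in all, crops included, and the job is handed in when it is done.

```bash
mkdir -p pics; ls
python3 - <<'E'
from workcell import env, eyes
import cv2, numpy as np
print(env.pinch_z, env.get_state())
for n in ("scene","top"):
    p,d=eyes.read_camera(n); np.savez(f"pics/{n}0.npz",p=p,d=d)
    cv2.imwrite(f"pics/{n}0.png",p[:,:,::-1]); print(n,eyes.calibration(n))
print(eyes.calibration("wrist"))
E
```

```text
pics
0.0187 {'clock': 0.0, 'joint_pos': array([-1.34160458e+00,  3.14002069e-01,  4.49426124e-02,  1.30359939e+00,
       -2.41041032e-05,  1.43119373e+00]), 'qvel': array([ 0.00072441,  0.00089595,  0.00192098, -0.00168001, -0.00069767,
       -0.00061277]), 'tau': array([ 6.31431903e-04, -4.80630469e+01,  2.98531491e+01,  1.92732818e-02,
       -2.63102828e-05, -7.29454001e-06]), 'tcp_pos': array([ 0.20713208, -0.5357773 ,  0.2043931 ]), 'orientation': array([-9.29784150e-04,  9.83046531e-01,  1.83353894e-01, -5.37413132e-05]), 'wrist_force': array([ 0.95657855,  0.23849574, -0.66647642]), 'ft_torque': array([0.00447172, 0.01715767, 0.03275589]), 'grip_force': 0.0, 'finger_gap': 0.0851899330226758}
scene {'fx': 413.71966411367436, 'fy': 413.71966411367436, 'cx': 276.55248246951976, 'cy': 211.93391248164215, 'R': array([[-0.58051057, -0.81423358,  0.00558168],
       [-0.54201028,  0.3812943 , -0.74889219],
       [ 0.6076449 , -0.43776516, -0.66266835]]), 't': array([0.31895332, 0.41202707, 0.89141333])}
top {'fx': 485.37977223531163, 'fy': 485.37977223531163, 'cx': 285.1717435485573, 'cy': 209.01342445655288, 'R': array([[-0.00979123, -0.99987046,  0.01277443],
       [-0.98163767,  0.00717731, -0.19061998],
       [ 0.1905036 , -0.01440626, -0.98158079]]), 't': array([-0.05209333,  0.61707154,  1.38059678])}
{'fx': 330.7831281198955, 'fy': 330.7831281198955, 'cx': 282.7608148273414, 'cy': 212.1914548055343, 'tool_from_camera': array([[-3.10354382e-04, -9.52751087e-01, -3.03751988e-01,
         7.79731764e-02],
       [ 9.99999455e-01, -5.98483949e-04,  8.55474300e-04,
         7.55301177e-04],
       [-9.96844759e-04, -3.03751557e-01,  9.52750753e-01,
        -1.69311015e-01],
       [ 0.00000000e+00,  0.00000000e+00,  0.00000000e+00,
         1.00000000e+00]])}
```

View pics/scene0.png

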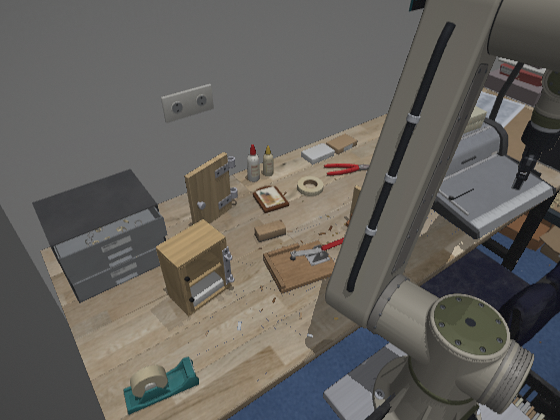

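View pics/top0.png

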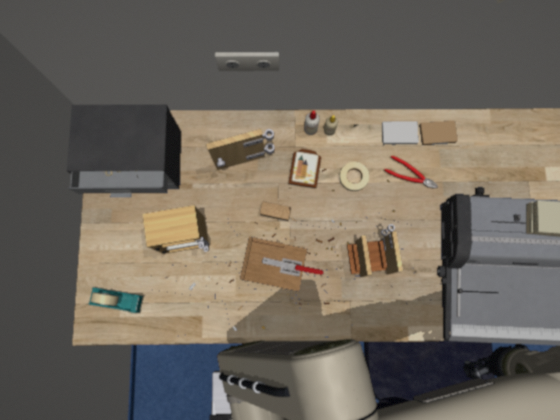

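The top view shows:
- stand: (375,257), with a knuckled panel in the right slot (knuckle at (391,230)) and a plain board in the left slot (365,255)
- look-alike larger door: standing at (240,150)
- cabinet: (172,228), pins near (205,243)
- wooden block: (276,211)

Next I'll get rough positions.

```bash
cat > h.py <<'E'
import numpy as np, cv2
from workcell import env, eyes
from scipy.spatial.transform import Rotation as Ro
def quatR(q): return Ro.from_quat(np.r_[q[1:],q[0]]).as_matrix()
def wpose(s):
    T=np.array(eyes.calibration("wrist")["tool_from_camera"]); R=quatR(s["orientation"])
    Rc=R@T[:3,:3]; c=R@T[:3,3]+s["tcp_pos"]; return Rc,c    # cam->world
def cpose(n):
    c=eyes.calibration(n); R=np.array(c["R"]); return R.T, -R.T@np.array(c["t"])
def cloud(d,n,pose):
    c=eyes.calibration(n); v,u=np.mgrid[:d.shape[0],:d.shape[1]]
    P=np.stack([(u-c["cx"])/c["fx"]*d,(v-c["cy"])/c["fy"]*d,d],-1)
    return P@pose[0].T+pose[1]
def proj(X,n,pose):
    c=eyes.calibration(n); q=(np.atleast_2d(X)-pose[1])@pose[0]
    return np.c_[q[:,0]/q[:,2]*c["fx"]+c["cx"],q[:,1]/q[:,2]*c["fy"]+c["cy"]]
def ray(uv,n,pose,z):
    c=eyes.calibration(n); uv=np.atleast_2d(uv).astype(float)
    r=np.c_[(uv[:,0]-c["cx"])/c["fx"],(uv[:,1]-c["cy"])/c["fy"],np.ones(len(uv))]@pose[0].T
    return pose[1]+r*((z-pose[1][2])/r[:,2])[:,None]
def rect(P):
    (c,s,a)=cv2.minAreaRect((P[:,:2]*1000).astype(np.float32)); return np.round(c,1),np.round(s,1),round(a,1)
E
python3 - <<'E'
from h import *
f=np.load("pics/top0.npz"); X=cloud(f["d"],"top",cpose("top"))
for nm,(u0,u1,v0,v1) in dict(stand=(335,415,215,290),cab=(135,220,195,265),blk=(255,300,195,225),big=(200,285,120,175)).items():
    P=X[v0:v1,u0:u1].reshape(-1,3); P=P[P[:,2]>0.01]
    h,e=np.histogram(P[:,2],bins=np.arange(0,.26,.01)); print(nm,dict(zip(np.round(e[:-1],2),h)))
    top=P[P[:,2]>P[:,2].max()-.012]; print(P[:,2].max(),rect(top),rect(P))
P=X[215:290,335:415].reshape(-1,3)
for lo,hi in((.035,.055),(.13,.15),(.155,.185)):
    Q=P[(P[:,2]>lo)&(P[:,2]<hi)]; print(lo,len(Q),rect(Q))
print(X[20:400:40,40:540:60,2].round(2))
E
```

```text
stand {np.float64(0.0): np.int64(0), np.float64(0.01): np.int64(452), np.float64(0.02): np.int64(66), np.float64(0.03): np.int64(77), np.float64(0.04): np.int64(228), np.float64(0.05): np.int64(88), np.float64(0.06): np.int64(63), np.float64(0.07): np.int64(52), np.float64(0.08): np.int64(54), np.float64(0.09): np.int64(65), np.float64(0.1): np.int64(55), np.float64(0.11): np.int64(54), np.float64(0.12): np.int64(64), np.float64(0.13): np.int64(185), np.float64(0.14): np.int64(123), np.float64(0.15): np.int64(43), np.float64(0.16): np.int64(181), np.float64(0.17): np.int64(2), np.float64(0.18): np.int64(0), np.float64(0.19): np.int64(0), np.float64(0.2): np.int64(0), np.float64(0.21): np.int64(0), np.float64(0.22): np.int64(0), np.float64(0.23): np.int64(0), np.float64(0.24): np.int64(0)}
1.4734588934697836 (array([342.2, -36.6]), array([0., 0.]), 0.0) (array([ 449.4, -197. ]), array([131.9, 362.6]), 13.8)
cab {np.float64(0.0): np.int64(0), np.float64(0.01): np.int64(50), np.float64(0.02): np.int64(46), np.float64(0.03): np.int64(92), np.float64(0.04): np.int64(45), np.float64(0.05):
[... 2618 characters left out ...]
4)
0.13 308 (array([ 485.1, -317.5]), array([131.8,  94.3]), 5.2)
0.155 210 (array([ 477.3, -358.9]), array([107.9,  14.3]), 6.8)
[[ 0.5   0.5   0.5   0.5   0.5   0.49  0.5   0.49  0.49]
 [ 0.32  0.32  0.32  0.34  0.32  0.31  0.31  0.31  0.31]
 [ 0.25  0.08  0.07  0.07  0.07  0.07  0.06  0.06  0.06]
 [ 0.23  0.22  0.21  0.21 -0.   -0.    0.02  0.   -0.01]
 [ 0.21  0.15  0.15 -0.   -0.    0.01 -0.   -0.   -0.  ]
 [ 0.19 -0.    0.19 -0.   -0.   -0.   -0.    0.15  0.16]
 [ 0.18  0.    0.01 -0.    0.02  0.    0.16  0.12  0.12]
 [ 0.15  0.09 -0.   -0.    0.    0.   -0.    0.05  0.05]
 [ 0.13  0.   -0.   -0.   -0.    0.72 -0.    0.02  0.03]
 [ 0.12 -0.33 -0.74  0.    0.69  0.78 -0.23 -0.23  0.71]]
```

Run:
```python
from h import *
f=np.load("pics/top0.npz"); X=cloud(f["d"],"top",cpose("top"))
def top(u0,u1,v0,v1,lo,hi):
    P=X[v0:v1,u0:u1].reshape(-1,3); P=P[(P[:,2]>lo)&(P[:,2]<hi)]; print(len(P),np.median(P[:,2]).round(4),rect(P))
top(135,215,195,265,.182,.2); top(255,300,195,225,.024,.04); top(200,285,120,175,.2,.23)
top(335,415,215,290,.155,.18);top(335,380,215,290,.125,.15)
s=np.load("pics/scene0.npz"); S=cloud(s["d"],"scene",cpose("scene")); P=S.reshape(-1,3)
print(rect(P[(P[:,2]>.182)&(P[:,2]<.2)&(P[:,0]>.35)&(P[:,0]<.65)&(P[:,1]>.05)&(P[:,1]<.3)]))
im=f["p"][190:300,120:430,::-1]; cv2.imwrite("pics/c1.png",cv2.resize(im,None,fx=2.5,fy=2.5,interpolation=cv2.INTER_CUBIC))
```

```text
1769 0.1891 (array([547.9, 251. ]), array([ 91.1, 140.2]), 9.7)
382 0.0301 (array([618.3, -28. ]), array([89.9, 40.8]), 77.0)
409 0.2116 (array([781.3,  81.7]), array([ 19.6, 155. ]), 16.0)
210 0.1638 (array([ 477.3, -358.9]), array([107.9,  14.3]), 6.8)
203 0.1388 (array([ 469.7, -279.2]), array([108.1,  13.6]), 6.4)
(array([572.5, 239.1]), array([121.7, 154.6]), 90.0)
```

View pics/c1.png

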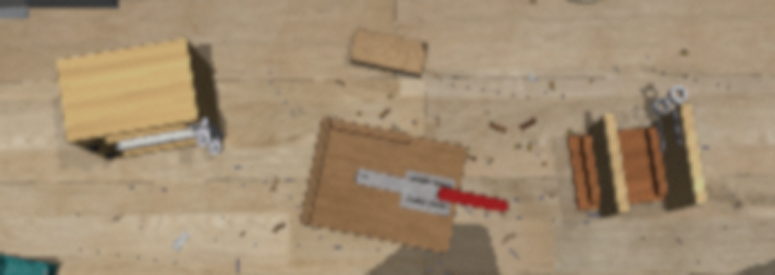

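```bash
python3 -m jog '[0.8,0.5,0.25,0,0,0.46,0.2, 0.8,0.5,0.25,0,0,0.46,0.2, 0.8,0.5,0.25,0,0,0.46,0.2, 0.8,0.5,0.25,0,0,0.46,0.2, 0.8,0.5,0.25,0,0,0.46,0.2, 0.8,0.5,0.25,0,0,0.46,0.2, 0.8,0.5,0.25,0,0,0.46,0.2, 0.8,0.5,0.25,0,0,0.46,0.2, 0.8,0.5,0.25,0,0,0.46,0.2, 0.8,0.5,0.25,0,0,0.46,0.2, 0.8,0.5,0.25,0,0,0.46,0.2, 0.8,0.5,0.25,0,0,0.46,0.2]' 40
python3 -m jog '[0.74,0.41,0,0,0,0.46,0.2, 0.74,0.41,0,0,0,0.46,0.2, 0.74,0.41,0,0,0,0.46,0.2, 0.74,0.41,0,0,0,0.46,0.2, 0.74,0.41,0,0,0,0.46,0.2, 0.74,0.41,0,0,0,0.46,0.2, 0.74,0.41,0,0,0,0.46,0.2, 0.74,0.41,0,0,0,0.46,0.2, 0.74,0.41,0,0,0,0.46,0.2, 0.74,0.41,0,0,0,0.46,0.2, 0.74,0.41,0,0,0,0.46,0.2, 0.74,0.41,0,0,0,0.46,0.2]'
python3 - <<'E'
from h import *
s=env.get_state(); p,d=eyes.read_camera("wrist"); np.savez("pics/w1.npz",p=p,d=d)
pose=wpose(s); X=cloud(d,"wrist",pose); cv2.imwrite("pics/w1.png",p[:,:,::-1])
print(s["clock"],s["joint_pos"].round(3),s["tcp_pos"],Ro.from_matrix(quatR(s["orientation"])).as_euler("ZYX",degrees=True))
P=X.reshape(-1,3); m=(P[:,2]>.15)&(P[:,2]<.18)&(P[:,1]<-.31)&(P[:,1]>-.41); Q=P[m]; print(len(Q),np.median(Q[:,2]),rect(Q))
m=(P[:,2]>.13)&(P[:,2]<.15)&(P[:,1]<-.31)&(P[:,0]>.54); print(m.sum(), rect(P[m]) if m.sum()>10 else 0)
E
```

```text
clock: 1.1
tcp_pos: [0.3672, -0.4361, 0.2548]
orientation: [-0.001, 0.614, 0.789, 0.0]
wrist_force: [-0.7, 0.1, -1.0]
finger_gap: 0.0513
grip_force: 0.0
clock: 2.1
tcp_pos: [0.5151, -0.3542, 0.2547]
orientation: [-0.0, -0.062, 0.998, 0.0]
wrist_force: [0.1, 0.4, -0.6]
finger_gap: 0.0511
grip_force: 0.0
2.1 [-0.731  0.412  0.308  1.469  0.    -0.854] [ 0.51511249 -0.35420031  0.25468735] [-1.72934393e+02 -4.36080519e-02  1.79941299e+02]
2138 0.16574405166654793 (array([ 479.9, -357.9]), array([109.,  12.]), 6.8)
4824 (array([ 570.6, -492.6]), array([116.4, 303.7]), 16.1)
```

View pics/w1.png

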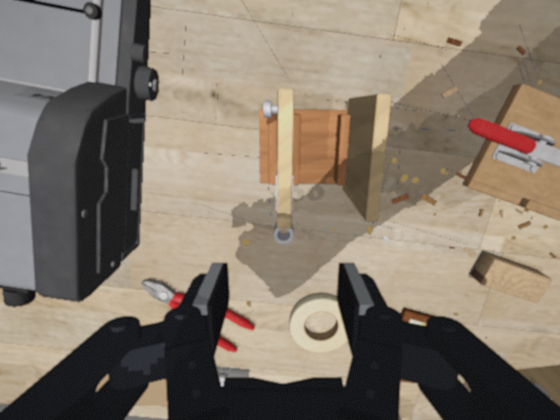

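The wrist picture shows the door: thin panel with its top edge along column 285, rows 90–235, knuckle ring at (284,236) and knob at (270,107). The plain board is at (378,160), with no knuckles. The door top is 0.165 m high, which matches the small leaf. Descending to grip.

```bash
python3 - <<'E'
from h import *
f=np.load("pics/w1.npz"); s=env.get_state(); print(ray([284,236],"wrist",wpose(s),.143), s["tcp_pos"])
E
python3 -m jog '[0.0125,0.004,-0.2,0,0,-0.0014,0.2, 0.0125,0.004,-0.4,0,0,-0.0014,0.2, 0.0125,0.004,-0.55,0,0,-0.0014,0.2, 0.0125,0.004,-0.61,0,0,-0.0014,0.2, 0.0125,0.004,-0.613,0,0,-0.0014,0.2, 0.0125,0.004,-0.613,0,0,-0.0014,0.2]'
```

```text
[[ 0.54979971 -0.34956346  0.143     ]] [ 0.5150585  -0.35416704  0.25468271]
clock: 2.65
tcp_pos: [0.5172, -0.3531, 0.1318]
orientation: [-0.001, -0.056, 0.998, 0.001]
wrist_force: [0.2, -0.9, 0.7]
finger_gap: 0.051
grip_force: 0.0
```

```bash
python3 -m jog '[0,0,0,0,0,0,-1, 0,0,0,0,0,0,-1, 0,0,0,0,0,0,-1, 0,0,0,0,0,0,-1, 0,0,0,0,0,0,-1, 0,0,0,0,0,0,-1, 0,0,0,0,0,0,-1, 0,0,0,0,0,0,-1]' 80
```

```text
clock: 3.32
tcp_pos: [0.5188, -0.3544, 0.1347]
orientation: [0.001, -0.056, 0.998, -0.001]
wrist_force: [0.3, 0.5, 6.6]
finger_gap: 0.0089
grip_force: 78.5
```

```bash
python3 -m jog '[0,0,0.1,0,0,0,-1, 0,0,0.25,0,0,0,-1, 0,0,0.45,0,0,0,-1, 0,0,0.65,0,0,0,-1, 0,0,0.75,0,0,0,-1, 0,0,0.75,0,0,0,-1]'
```

```text
clock: 3.82
tcp_pos: [0.5194, -0.355, 0.2889]
orientation: [0.003, -0.056, 0.998, -0.003]
wrist_force: [0.2, -1.2, -2.1]
finger_gap: 0.0084
grip_force: 78.6
```

```bash
python3 -m jog '[-0.02,0.07,0,0,0,0,-1, -0.06,0.22,0,0,0,0,-1, -0.1,0.4,0,0,0,0,-1, -0.14,0.6,0,0,0,0,-1, -0.18,0.8,0,0,0,0,-1, -0.2,0.96,0,0,0,0,-1]' && python3 -m jog '[-0.04,0.18,0,0,0,0,-1, -0.08,0.36,0,0,0,0,-1, -0.12,0.54,0,0,0,0.016,-1, -0.16,0.72,0,0,0,0.016,-1, -0.2,0.86,0,0,0,0.016,-1, -0.2,0.93,0,0,0,0.016,-1]' && python3 -m jog '[-0.04,0.18,0,0,0,0,-1, -0.08,0.35,0,0,0,0,-1, -0.12,0.5,0,0,0,0,-1, -0.145,0.62,0,0,0,0,-1, -0.145,0.69,0,0,0,0,-1, -0.145,0.7,0,0,0,0,-1, -0.145,0.7,0,0,0,0,-1, -0.145,0.7,0,0,0,0,-1]'
python3 - <<'E'
from h import *
s=env.get_state(); p,d=eyes.read_camera("wrist"); np.savez("pics/w2.npz",p=p,d=d,R=wpose(s)[0],c=wpose(s)[1])
cv2.imwrite("pics/w2.png",p[:,:,::-1])
print(s["clock"],s["joint_pos"].round(3),s["tcp_pos"],Ro.from_matrix(quatR(s["orientation"])).as_euler("ZYX",degrees=True),s["wrist_force"],s["ft_torque"])
E
```

```text
clock: 4.32
tcp_pos: [0.4758, -0.1587, 0.2814]
orientation: [-0.001, -0.056, 0.998, 0.001]
wrist_force: [0.5, 0.6, -2.0]
finger_gap: 0.0085
grip_force: 78.6
clock: 4.82
tcp_pos: [0.435, 0.0275, 0.2818]
orientation: [-0.001, -0.083, 0.997, 0.001]
wrist_force: [0.9, 0.2, -2.7]
finger_gap: 0.0081
grip_force: 78.6
clock: 5.48
tcp_pos: [0.4084, 0.164, 0.282]
orientation: [-0.001, -0.082, 0.997, -0.0]
wrist_force: [-0.6, 0.2, -1.9]
finger_gap: 0.0081
grip_force: 78.7
5.4833 [ 0.199  0.039 -0.102  1.431 -0.     0.036] [0.40844379 0.16396327 0.28196096] [-1.70631303e+02 -7.71297356e-02 -1.79974878e+02] [-0.61023495  0.24844925 -1.87552055] [ 0.03276096 -0.15609283 -0.01530047]
```

View pics/w2.png

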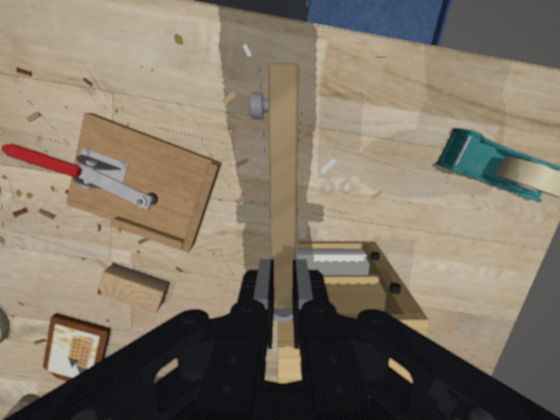

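The door hangs straight in the grip (column 285), but the gripper hides the pins. I'll look for them in the unobstructed first pictures.

Run:
```python
from h import *
a=np.load("pics/scene0.npz")["p"][235:320,190:250,::-1]; b=np.load("pics/top0.npz")["p"][222:262,180:220,::-1]
A=cv2.resize(a,None,fx=7,fy=7,interpolation=cv2.INTER_NEAREST); B=cv2.resize(b,None,fx=9,fy=9,interpolation=cv2.INTER_NEAREST)
o=np.zeros((max(len(A),len(B)),A.shape[1]+B.shape[1],3),np.uint8); o[:len(A),:A.shape[1]]=A; o[:len(B),A.shape[1]:]=B
c,s=np.cos(np.radians(9.7)),np.sin(np.radians(9.7)); hp=np.array([.5479,.251])+np.array([[c,-s],[s,c]])@[-.061,-.062]
for z in(.047,.063,.133,.149):
    X=np.r_[hp,z]
    u=proj(X,"scene",cpose("scene"))[0]; w=proj(X,"top",cpose("top"))[0]; print(z,hp,u,w)
    cv2.drawMarker(o,tuple(int(round(x)) for x in ((u[0]+.5-190)*7,(u[1]+.5-235)*7)),(0,0,255),0,8)
    cv2.drawMarker(o,tuple(int(round(x)) for x in (A.shape[1]+(w[0]+.5-180)*9,(w[1]+.5-222)*9)),(0,0,255),0,8)
print(o.shape); cv2.imwrite("pics/pins.png",o)
```

```text
0.047 [0.49821843 0.17960853] [232.20058306 278.80523604] [204.90158657 249.94908889]
0.063 [0.49821843 0.17960853] [231.79705339 274.8488469 ] [204.07848838 249.35559919]
0.133 [0.49821843 0.17960853] [229.93368189 256.57950217] [200.250979   246.59579796]
0.149 [0.49821843 0.17960853] [229.48389661 252.16960195] [199.32045229 245.92484762]
(595, 780, 3)
```

View pics/pins.png

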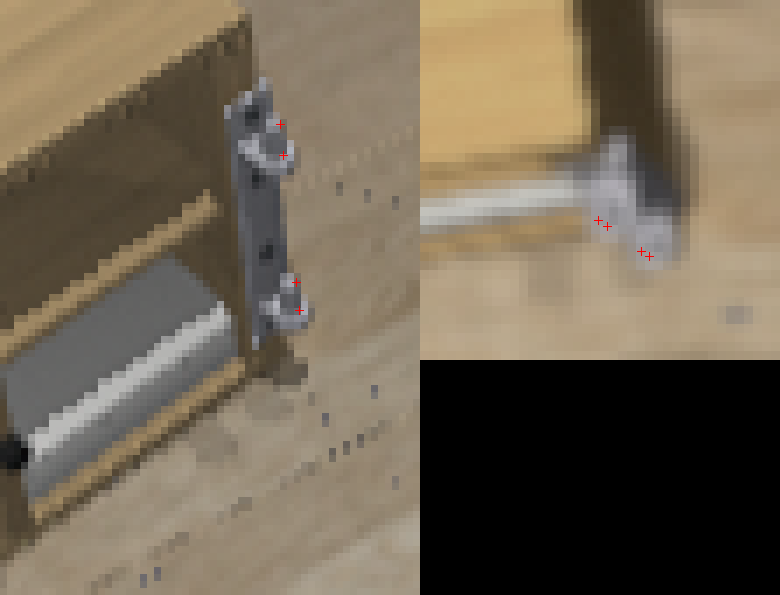

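Both pins look about 1 px left of nominal in the scene view (upper pin near (229,252)). I'll shift the tool sideways to get a close wrist view of them past the door.

```bash
python3 -m jog '[0.05,-0.1,0,0,0,0,-1, 0.15,-0.22,0,0,0,0,-1, 0.25,-0.32,0,0,0,0,-1, 0.26,-0.32,0,0,0,0,-1, 0.26,-0.32,0,0,0,0,-1, 0.26,-0.32,0,0,0,0,-1, 0.26,-0.32,0,0,0,0,-1]'
python3 - <<'E'
from h import *
s=env.get_state(); p,d=eyes.read_camera("wrist"); pose=wpose(s); np.savez("pics/w3.npz",p=p,d=d,R=pose[0],c=pose[1])
print(s["tcp_pos"])
X=cloud(d,"wrist",pose); P=X.reshape(-1,3); Q=P[(P[:,2]>.18)&(P[:,2]<.2)&(P[:,1]>.15)&(P[:,0]>.46)]; print(len(Q),rect(Q),np.median(Q[:,2]))
c,sn=np.cos(np.radians(9.7)),np.sin(np.radians(9.7)); hp=np.array([.5479,.251])+np.array([[c,-sn],[sn,c]])@[-.061,-.062]
uv=proj(np.array([np.r_[hp,z] for z in(.047,.063,.133,.149)]),"wrist",pose); print(uv)
u0,v0=250,150; B=cv2.resize(p[v0:v0+180,u0:u0+200,::-1],None,fx=4,fy=3.3,interpolation=cv2.INTER_CUBIC) if 0 else cv2.resize(p[v0:v0+190,u0:u0+190,::-1],None,fx=3.15,fy=3.15,interpolation=cv2.INTER_CUBIC)
for q in uv: cv2.drawMarker(B,tuple(int(x) for x in ((q[0]+.5-u0)*3.15,(q[1]+.5-v0)*3.15)),(0,0,255),0,8)
cv2.imwrite("pics/w3.png",B)
E
```

```text
clock: 6.12
tcp_pos: [0.4601, 0.1003, 0.2826]
orientation: [-0.0, -0.081, 0.997, 0.0]
wrist_force: [0.8, 0.8, -2.3]
finger_gap: 0.0085
grip_force: 78.7
[0.46009952 0.10026046 0.28259433]
9435 (array([557. , 309.6]), array([279.4, 121.5]), 76.3) 0.19068396098111762
[[339.74406078 211.24657143]
 [341.85880694 215.14148477]
 [353.32245283 236.25508619]
 [356.59822316 242.28835954]]
```

View pics/w3.png

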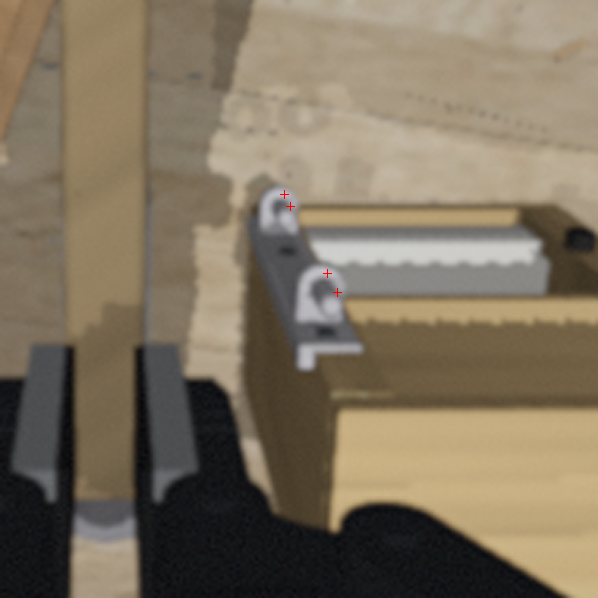

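The close view shows both tongues clearly: upper tongue's rounded end near crop (322,285), lower near (278,207). Both sit below the nominal red marks, so the pins are farther in +x. One enlargement to measure them.

Run:
```python
from h import *
p=np.load("pics/w3.npz")["p"]; B=cv2.resize(p[204:254,326:376,::-1],None,fx=12,fy=12,interpolation=cv2.INTER_NEAREST)
B=cv2.convertScaleAbs(B,alpha=1.2)
for i in range(0,50,10): cv2.putText(B,str(326+i),(i*12,10),0,.4,(0,0,255)); cv2.putText(B,str(204+i),(0,i*12+10),0,.4,(0,0,255)); cv2.line(B,(i*12,0),(i*12,600),(0,0,255),1); cv2.line(B,(0,i*12),(600,i*12),(0,0,255),1)
cv2.imwrite("pics/w3z.png",B)
```

```text
(no output)
```

View pics/w3z.png

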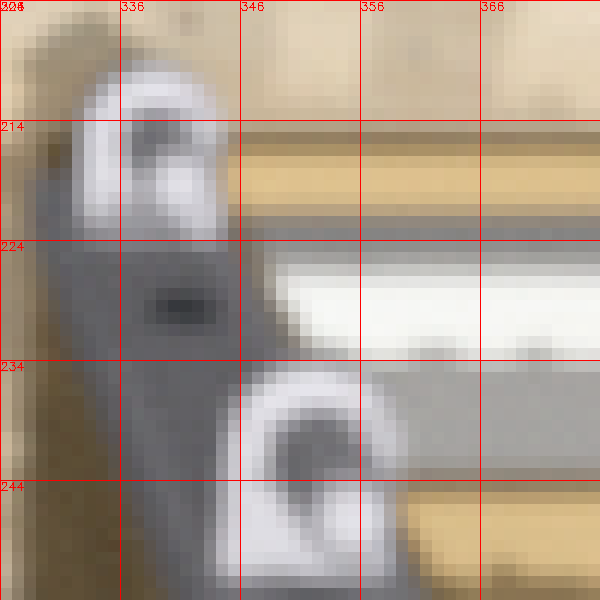

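The upper pin's bright tip is at pixel (355.1,246.8) and the lower pin's at (340.5,218.9), both about 4 px below nominal. Next I'll work out the knuckle and pin positions in the same picture.

Run:
```python
from h import *
f=np.load("pics/w3.npz"); p,d=f["p"],f["d"]; pose=(f["R"],f["c"]); X=cloud(d,"wrist",pose)
tip=ray([[355.1,246.8]],"wrist",pose,.149)[0]; lo=ray([[340.5,218.9]],"wrist",pose,.063)[0]; ba=ray([[351.7,241.1]],"wrist",pose,.133)[0]
print("pins",tip,lo,ba)
tcp=np.array([.4601,.1003,.2826]); 
print("panel top z-tcp",np.median(X[150:250,278:292,2])-tcp[2], X[100:300:20,284,2]-tcp[2])
for v in range(160,250,30):
    r=np.where(np.abs(X[v,240:330,2]-tcp[2]-.03)<.008)[0]+240; print(v,r.min(),r.max(),X[v,(r.min()+r.max())//2])
for v in range(302,326,2): print(v,X[v,283].round(4),p[v,283])
print(p[314,262:306].mean(-1).astype(int))
g=np.radians(9.37)
for k,z in ((30.5,0),):
    kn=tcp[:2]+k/1000*np.array([np.cos(g),np.sin(g)]); print("knuckle",kn,"proj",proj(np.r_[kn,tcp[2]+.0083],"wrist",pose),proj(np.r_[kn+.0095*np.array([np.cos(g),np.sin(g)]),tcp[2]+.0083],"wrist",pose))
```

```text
pins [0.50319325 0.17924771 0.149     ] [0.50329881 0.17900134 0.063     ] [0.50378429 0.17916543 0.133     ]
panel top z-tcp 0.03068511921311362 [0.1693708  0.02955269 0.03017596 0.03066672 0.03031343 0.03159161
 0.03026276 0.03064956 0.03081763 0.1693708 ]
160 269 296 [0.40496708 0.09000742 0.31240871]
190 269 296 [0.41773298 0.09209122 0.31267131]
220 270 295 [0.43146823 0.09433101 0.31213652]
302 [0.4715 0.1014 0.3144] [111  96  72]
304 [0.4729 0.1016 0.314 ] [108  93  70]
306 [0.4747 0.1019 0.3128] [116 101  74]
308 [0.4746 0.1019 0.3148] [106  94  81]
310 [0.4965 0.1055 0.2837] [83 82 87]
312 [0.496  0.1054 0.2864] [85 84 87]
314 [0.4962 0.1054 0.2881] [84 83 86]
316 [0.4965 0.1055 0.2895] [92 93 95]
318 [0.4963 0.1054 0.2916] [131 129 134]
320 [0.4972 0.1056 0.2923] [134 133 139]
322 [0.4983 0.1058 0.2925] [159 150 143]
324 [0.7116 0.1408 0.001 ] [177 164 145]
[ 24  19  23  16  22  21  17  22  27  18  31  71 103 110 100  89  87  85
  85  84  85  84  82  85  85  83  83  91 101 102  83  47  23  23  25  26
  25  20  21  20  21  22  19  17]
knuckle [0.49019306 0.10526569] proj [[284.47200696 307.95143895]] [[284.46395963 322.31457459]]
```

```bash
python3 -m jog '[-0.12,0.08,0,0,0,0,-1, -0.23,0.2,-0.1,0,0,0,-1, -0.23,0.3,-0.25,0,0,0,-1, -0.23,0.323,-0.4,0,0,0,-1, -0.23,0.323,-0.52,0,0,0,-1, -0.23,0.323,-0.55,0,0,0,-1, -0.23,0.323,-0.55,0,0,0,-1]' && python3 -m jog '[0.06,0.01,0,0,0,0,-1, 0.14,0.023,0,0,0,0,-1, 0.21,0.035,0,0,0,0,-1, 0.26,0.043,0,0,0,0,-1, 0.285,0.047,0,0,0,0,-1, 0.296,0.049,0,0,0,0,-1, 0.296,0.049,0,0,0,0,-1, 0.296,0.049,0,0,0,0,-1, 0.296,0.049,0,0,0,0,-1]'; python3 -c "
from h import *
s=env.get_state();print(s['tcp_pos'],s['wrist_force'],s['ft_torque'])"
```

```text
clock: 6.75
tcp_pos: [0.4126, 0.1652, 0.1714]
orientation: [-0.002, -0.082, 0.997, -0.0]
wrist_force: [-0.5, -0.4, -1.7]
finger_gap: 0.0081
grip_force: 78.7
clock: 7.5
tcp_pos: [0.4733, 0.1747, 0.1728]
orientation: [-0.0, -0.082, 0.997, 0.0]
wrist_force: [0.6, -0.6, -1.6]
finger_gap: 0.0083
grip_force: 78.7
[0.47329049 0.17471893 0.17282701] [ 0.58192087 -0.58120299 -1.56228294] [ 0.0084737  -0.04119334 -0.00235197]
```

```bash
python3 -m jog '[0,0,-0.015,0,0,0,-1, 0,0,-0.03,0,0,0,-1, 0,0,-0.045,0,0,0,-1, 0,0,-0.053,0,0,0,-1, 0,0,-0.06,0,0,0,-1, 0,0,-0.066,0,0,0,-1, 0,0,-0.072,0,0,0,-1, 0,0,-0.075,0,0,0,-1, 0,0,-0.075,0,0,0,-1]'; python3 -c "
from h import *
s=env.get_state();print(s['tcp_pos'],s['wrist_force'],s['ft_torque'])"
```

```text
clock: 8.25
tcp_pos: [0.4739, 0.1748, 0.1575]
orientation: [-0.0, -0.082, 0.997, 0.0]
wrist_force: [-0.3, -0.8, -2.1]
finger_gap: 0.0084
grip_force: 78.7
[0.47388656 0.17478233 0.1575419 ] [-0.27339738 -0.8105396  -2.10724227] [-0.04998962 -0.02756201 -0.02319349]
```

```bash
python3 -m jog '[0,0,-0.005,0,0,0,-1, 0,0,-0.01,0,0,0,-1, 0,0,-0.015,0,0,0,-1, 0,0,-0.02,0,0,0,-1, 0,0,-0.025,0,0,0,-1, 0,0,-0.025,0,0,0,-1]'; python3 -c "
from h import *
s=env.get_state();print(s['tcp_pos'],s['wrist_force'],s['ft_torque'])"
```

```text
clock: 8.75
tcp_pos: [0.4738, 0.1748, 0.1525]
orientation: [-0.0, -0.082, 0.997, 0.0]
wrist_force: [0.3, 0.3, -1.9]
finger_gap: 0.0081
grip_force: 78.7
[0.47384945 0.17479237 0.1524803 ] [ 0.31253514  0.33233428 -1.87626539] [-0.04199135 -0.02479253 -0.02808233]
```

```bash
python3 -m jog '[0,0,-0.006,0,0,0,-1, 0,0,-0.012,0,0,0,-1, 0,0,-0.018,0,0,0,-1, 0,0,-0.024,0,0,0,-1, 0,0,-0.03,0,0,0,-1, 0,0,-0.034,0,0,0,-1, 0,0,-0.034,0,0,0,-1, 0,0,-0.034,0,0,0,-1]'; python3 -c "
from h import *
s=env.get_state();print(s['tcp_pos'],s['wrist_force'],s['ft_torque'])"
```

```text
clock: 9.42
tcp_pos: [0.474, 0.1748, 0.1458]
orientation: [-0.0, -0.082, 0.997, 0.0]
wrist_force: [0.0, -0.0, -2.2]
finger_gap: 0.008
grip_force: 78.7
[0.47395193 0.17481838 0.14584675] [ 0.0085378  -0.04208582 -2.1946432 ] [-0.05333696 -0.02991413 -0.05561726]
```

```bash
python3 -m jog '[0,0,-0.002,0,0,0,-1, 0,0,-0.004,0,0,0,-1, 0,0,-0.006,0,0,0,-1, 0,0,-0.007,0,0,0,-1, 0,0,-0.007,0,0,0,-1]';  python3 -m jog '[0,0,-0.002,0,0,0,-1, 0,0,-0.003,0,0,0,-1, 0,0,-0.003,0,0,0,-1]'
```

```text
clock: 9.83
tcp_pos: [0.474, 0.1748, 0.1446]
orientation: [0.0, -0.082, 0.997, 0.0]
wrist_force: [1.3, -0.4, -2.6]
finger_gap: 0.0082
grip_force: 78.8
clock: 10.08
tcp_pos: [0.4741, 0.1749, 0.1445]
orientation: [0.0, -0.082, 0.997, 0.0]
wrist_force: [-2.3, 0.5, 3.9]
finger_gap: 0.0085
grip_force: 79.4
```

Seated on the shoulders at the predicted height, TCP 0.1445, with only about 6 N of contact. Releasing and rising.

```bash
python3 -m jog '[0,0,0,0,0,0,-0.5, 0,0,0,0,0,0,-0.2, 0,0,0,0,0,0,-0.1, 0,0,0,0,0,0,-0.1, 0,0,0,0,0,0,-0.1]' && python3 -m jog '[0,0,0.05,0,0,0,-0.1, 0,0,0.15,0,0,0,-0.1, 0,0,0.3,0,0,0,-0.1, 0,0,0.5,0,0,0,-0.1, 0,0,0.5,0,0,0,-0.1, 0,0,0.5,0,0,0,-0.1]'
python3 - <<'E'
from h import *
s=env.get_state(); p,d=eyes.read_camera("wrist"); pose=wpose(s); X=cloud(d,"wrist",pose); P=X.reshape(-1,3)
Q=P[(P[:,2]>.165)&(P[:,2]<.185)&(P[:,0]<.52)&(P[:,1]<.2)&(P[:,1]>.05)]; print(s["tcp_pos"],len(Q),np.median(Q[:,2]),rect(Q))
cv2.imwrite("pics/w4.png",p[:,:,::-1])
E
```

```text
clock: 10.5
tcp_pos: [0.4741, 0.1748, 0.1439]
orientation: [0.0, -0.082, 0.997, 0.0]
wrist_force: [0.8, -0.6, -0.0]
finger_gap: 0.0383
grip_force: 0.0
clock: 11.0
tcp_pos: [0.4759, 0.1752, 0.2473]
orientation: [0.003, -0.082, 0.997, 0.0]
wrist_force: [0.1, 1.3, -1.1]
finger_gap: 0.0383
grip_force: 0.0
[0.47589821 0.17521587 0.24729236] 2698 0.17289483419894025 (array([447.1, 175.6]), array([141.6,  24.6]), 10.0)
```

```bash
python3 -m jog '[-0.1,-0.12,0,0,0,0,-1, -0.2,-0.23,0,0,0,0,-1, -0.26,-0.277,0,0,0,0,-1, -0.26,-0.277,0,0,0,0,-1, -0.26,-0.277,-0.12,0,0,0,-1, -0.26,-0.277,-0.28,0,0,0,-1, -0.26,-0.277,-0.44,0,0,0,-1, -0.26,-0.277,-0.54,0,0,0,-1, -0.26,-0.277,-0.55,0,0,0,-1, -0.26,-0.277,-0.55,0,0,0,-1]' 40
python3 - <<'E'
from h import *
s=env.get_state(); p,d=eyes.read_camera("wrist"); pose=wpose(s); X=cloud(d,"wrist",pose); P=X.reshape(-1,3)
Q=P[(P[:,2]>.165)&(P[:,2]<.185)&(P[:,0]<.52)&(P[:,1]<.21)&(P[:,1]>.13)]; print(s["clock"],s["tcp_pos"],s["finger_gap"],len(Q),np.median(Q[:,2]),rect(Q))
cv2.imwrite("pics/w5.png",p[:,:,::-1])
t=s["tcp_pos"][:2]; pin=np.array([.5032,.1792])
for f in np.arange(189.5,98,-5.5):
    a=np.radians(f); C=pin+.09*np.array([np.cos(a),np.sin(a)])+.0205*np.array([-np.sin(a),np.cos(a)]); print(round(f,1),((C-t)/.2).round(3),round((f-189.5)/180,3))
E
```

```text
clock: 11.88
tcp_pos: [0.4208, 0.1196, 0.1325]
orientation: [-0.002, -0.082, 0.997, 0.0]
wrist_force: [0.6, -0.5, 1.4]
finger_gap: -0.0
grip_force: 0.0
11.8833 [0.42075503 0.11955755 0.13246276] -1.6988288864811093e-05 3529 0.17152783078446857 (array([419.8, 151.5]), array([81.4, 40. ]), 9.2)
189.5 [-0.015  0.123] 0.0
184.0 [-0.03   0.165] -0.031
178.5 [-0.04   0.208] -0.061
173.0 [-0.047  0.251] -0.092
167.5 [-0.049  0.296] -0.122
162.0 [-0.047  0.34 ] -0.153
156.5 [-0.041  0.384] -0.183
151.0 [-0.031  0.427] -0.214
145.5 [-0.017  0.469] -0.244
140.0 [0.002 0.509] -0.275
134.5 [0.024 0.547] -0.306
129.0 [0.049 0.583] -0.336
123.5 [0.078 0.617] -0.367
118.0 [0.11  0.647] -0.397
112.5 [0.145 0.675] -0.428
107.0 [0.183 0.699] -0.458
101.5 [0.222 0.719] -0.489
```

View pics/w5.png

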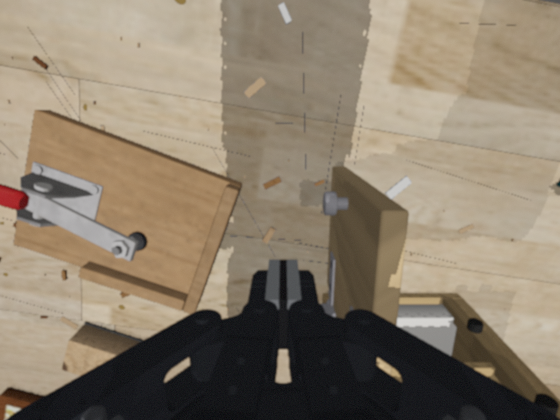

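The wrist view shows the door hanging upright and still open: free edge at (365,190), knob at (335,203). The closed fingers at (283,290) are on its outer side. Pushing along the arc now, with the tip raised a little to clear the linkage.

```bash
python3 -m jog '[-0.005,0.04,0.075,0,0,0,-1, -0.01,0.09,0.075,0,0,0,-1, -0.015,0.123,0.075,0,0,0,-1, -0.03,0.165,0.075,0,0,-0.031,-1, -0.04,0.208,0.075,0,0,-0.061,-1, -0.047,0.251,0.075,0,0,-0.092,-1, -0.049,0.296,0.075,0,0,-0.122,-1, -0.047,0.34,0.075,0,0,-0.153,-1, -0.041,0.384,0.075,0,0,-0.183,-1, -0.031,0.427,0.075,0,0,-0.214,-1, -0.017,0.469,0.075,0,0,-0.244,-1, 0.002,0.509,0.075,0,0,-0.275,-1]'
python3 - <<'E'
from h import *
s=env.get_state(); p,d=eyes.read_camera("wrist"); pose=wpose(s); X=cloud(d,"wrist",pose); P=X.reshape(-1,3)
Q=P[(P[:,2]>.165)&(P[:,2]<.185)&(P[:,0]<.52)]; print(s["clock"],s["tcp_pos"],s["wrist_force"],s["ft_torque"],len(Q),np.median(Q[:,2]),rect(Q))
E
```

```text
clock: 12.93
tcp_pos: [0.4225, 0.2224, 0.1493]
orientation: [0.0, 0.345, 0.939, 0.0]
wrist_force: [-0.0, -0.6, 0.0]
finger_gap: -0.0002
grip_force: 0.0
12.9333 [0.42253664 0.22243514 0.1492775 ] [-0.03271554 -0.58617223  0.00291601] [-0.01932578  0.04385451 -0.0176258 ] 4056 0.17194535169754294 (array([456.4, 216.1]), array([196.1,  79.3]), 46.7)
```

```bash
python3 -m jog '[0.022,0.038,0,0,0,-0.031,-1, 0.047,0.074,0,0,0,-0.061,-1, 0.076,0.108,0,0,0,-0.092,-1, 0.108,0.138,0,0,0,-0.122,-1, 0.143,0.166,0,0,0,-0.153,-1, 0.162,0.178,0,0,0,-0.168,-1, 0.18,0.19,0,0,0,-0.183,-1, 0.195,0.198,0,0,0,-0.195,-1, 0.195,0.198,0,0,0,-0.195,-1]'
python3 - <<'E'
from h import *
s=env.get_state(); p,d=eyes.read_camera("wrist"); pose=wpose(s); X=cloud(d,"wrist",pose); P=X.reshape(-1,3)
Q=P[(P[:,2]>.168)&(P[:,2]<.181)&(P[:,0]<.52)]; print(s["clock"],s["tcp_pos"],s["wrist_force"],s["ft_torque"],len(Q),np.median(Q[:,2]),rect(Q))
p,d=eyes.read_camera("top"); cv2.imwrite("pics/top6.png",p[:,:,::-1]); X=cloud(d,"top",cpose("top"))
Q=X[190:290,120:230].reshape(-1,3); Q=Q[(Q[:,2]>.15)&(Q[:,2]<.18)]; print(len(Q))
if len(Q)>5: print(rect(Q))
E
```

```text
clock: 13.73
tcp_pos: [0.462, 0.2614, 0.149]
orientation: [0.0, 0.61, 0.793, 0.0]
wrist_force: [-0.4, 1.0, 0.2]
finger_gap: 0.0001
grip_force: 0.0
13.7333 [0.46200562 0.26142664 0.1490473 ] [-0.35123056  0.97333119  0.20488067] [ 0.01322777  0.03414351 -0.0225829 ] 794 0.1753934257736618 (array([489.4, 291.2]), array([80.9, 23.1]), 47.3)
478
(array([548.6, 236.3]), array([363.5, 140.1]), 40.0)
```

```bash
python3 -m jog '[0.006,0.003,0,0,0,-0.005,-1, 0.012,0.005,0,0,0,-0.01,-1, 0.018,0.008,0,0,0,-0.015,-1, 0.024,0.01,0,0,0,-0.02,-1, 0.024,0.01,0,0,0,-0.02,-1]'; python3 -m jog '[0.006,0.001,0,0,0,0,-1, 0.012,0.002,0,0,0,0,-1, 0.012,0.002,0,0,0,0,-1]';  python3 -m jog '[0.006,0.001,0,0,0,0,-1, 0.012,0.002,0,0,0,0,-1, 0.012,0.002,0,0,0,0,-1]'
```

```text
clock: 14.25
tcp_pos: [0.4665, 0.2629, 0.149]
orientation: [0.0, 0.635, 0.772, 0.0]
wrist_force: [-0.4, 0.0, 0.3]
finger_gap: -0.0003
grip_force: 0.0
clock: 14.5
tcp_pos: [0.4689, 0.2632, 0.1489]
orientation: [0.0, 0.635, 0.773, 0.0]
wrist_force: [0.4, -0.2, -0.3]
finger_gap: -0.0001
grip_force: 0.0
clock: 14.75
tcp_pos: [0.4712, 0.2637, 0.1489]
orientation: [0.0, 0.635, 0.773, 0.0]
wrist_force: [0.2, -0.8, 0.3]
finger_gap: 0.0002
grip_force: 0.0
```

```bash
python3 -m jog '[0.005,0.001,0,0,0,0,-1, 0.01,0.002,0,0,0,0,-1, 0.01,0.002,0,0,0,0,-1]';  python3 -m jog '[0.005,0.001,0,0,0,0,-1, 0.01,0.002,0,0,0,0,-1, 0.01,0.002,0,0,0,0,-1]'
python3 - <<'E'
from h import *
s=env.get_state(); p,d=eyes.read_camera("wrist"); pose=wpose(s); X=cloud(d,"wrist",pose); P=X.reshape(-1,3)
Q=P[(P[:,2]>.170)&(P[:,2]<.179)&(P[:,0]<.52)&(P[:,1]<.32)]; print(s["tcp_pos"],len(Q),rect(Q))
cv2.imwrite("pics/w7.png",p[:,:,::-1])
E
```

```text
clock: 15.0
tcp_pos: [0.4732, 0.2641, 0.1489]
orientation: [0.0, 0.635, 0.772, 0.0]
wrist_force: [-0.4, 0.0, -0.1]
finger_gap: -0.0001
grip_force: 0.0
clock: 15.25
tcp_pos: [0.4752, 0.2644, 0.1489]
orientation: [0.0, 0.635, 0.772, 0.0]
wrist_force: [-0.6, -0.2, 0.3]
finger_gap: 0.0
grip_force: 0.0
[0.47518315 0.26444933 0.14892342] 423 (array([503.1, 311.4]), array([32.6, 16. ]), 47.3)
```

View pics/w7.png

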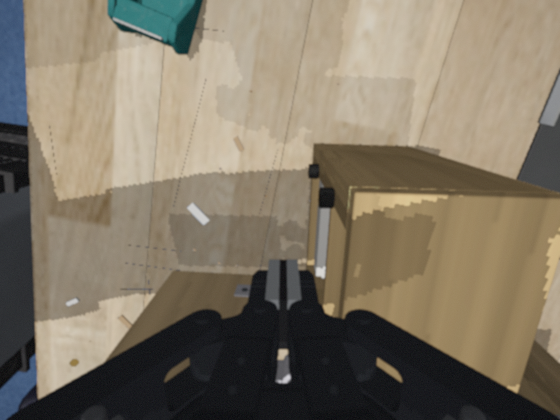

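The picture shows the door is not against the stops at (313,170) and (325,197). Its panel is at lower left, bottom free corner about (175,272). Locating it.

Run:
```python
from h import *
s=env.get_state(); p,d=eyes.read_camera("wrist"); pose=wpose(s); X=cloud(d,"wrist",pose)
for u,v in((177,275),(190,300),(150,320),(125,345),(115,352),(210,280),(230,310),(243,292),(160,340),(200,330)): print(u,v,X[v,u].round(4))
print(ray([175,272],"wrist",pose,.025))
for n in("top","scene"):
    p,d=eyes.read_camera(n); X=cloud(d,n,cpose(n)).reshape(-1,3)
    np.savez(f"pics/{n}8.npz",p=p,d=d)
    Q=X[(X[:,0]>.36)&(X[:,0]<.53)&(X[:,1]>.1)&(X[:,1]<.33)&(X[:,2]>.02)&(X[:,2]<.182)]
    for lo in np.arange(.02,.18,.04):
        q=Q[(Q[:,2]>lo)&(Q[:,2]<lo+.04)]; print(n,lo.round(2),len(q),q.mean(0).round(3) if len(q) else 0, rect(q) if len(q)>5 else 0)
cv2.imwrite("pics/mix8.png",np.hstack([cv2.resize(np.load(f"pics/{n}8.npz")["p"][b[0]:b[1],b[2]:b[3],::-1],(400,400)) for n,b in (("top",(190,290,130,230)),("scene",(210,330,140,260)))]))
```

```text
177 275 [0.3903 0.1679 0.032 ]
190 300 [0.4134 0.1707 0.0726]
150 320 [0.3909 0.1675 0.1019]
125 345 [0.3847 0.1669 0.1305]
115 352 [0.3809 0.1655 0.1366]
210 280 [0.4232 0.1729 0.0391]
230 310 [0.4489 0.1764 0.0853]
243 292 [0.4563 0.1795 0.0605]
160 340 [0.4372 0.2676 0.2354]
200 330 [0.448  0.2701 0.2313]
[[0.38628779 0.16665724 0.025     ]]
top 0.02 163 [0.49  0.213 0.037] (array([473.6, 190.3]), array([182.4,  94.6]), 44.4)
top 0.06 167 [0.474 0.189 0.084] (array([472.1, 181.9]), array([176.9,  84.7]), 43.5)
top 0.1 128 [0.452 0.172 0.117] (array([471. , 182.9]), array([177.6,  85.3]), 41.0)
top 0.14 328 [0.449 0.168 0.164] (array([447.2, 171.9]), array([133.8,  96.7]), 39.3)
scene 0.02 766 [0.482 0.229 0.038] (array([481.8, 219.7]), array([220.3, 100.7]), 52.4)
scene 0.06 862 [0.478 0.222 0.084] (array([482.6, 216.2]), array([225. , 106.7]), 52.3)
scene 0.1 595 [0.46  0.215 0.12 ] (array([481.4, 216.8]), array([224.6, 104.9]), 52.1)
scene 0.14 809 [0.458 0.208 0.161] (array([482.2, 216.3]), array([224.6, 107.3]), 51.7)
```

Run:
```python
from h import *
for n in("top","scene"):
    f=np.load(f"pics/{n}8.npz"); X=cloud(f["d"],n,cpose(n)); 
    for tag,g in(("8",X),("0",cloud(np.load(f"pics/{n}0.npz")["d"],n,cpose(n)))):
        m=(g[...,0]>.36)&(g[...,0]<.50)&(g[...,1]>.13)&(g[...,1]<.2)&(g[...,2]>.05)&(g[...,2]<.3)
        q=g[m]; print(n,tag,m.sum(),np.histogram(q[:,2],bins=np.arange(.05,.31,.02))[0])
    m=(X[...,2]>.16)&(X[...,2]<.182)&(X[...,0]<.50)&(X[...,1]>.13)&(X[...,1]<.2)&(X[...,0]>.36)
    q=X[m]; print(n,len(q),np.median(q[:,2]))
    for a in np.arange(.37,.51,.02):
        r=q[(q[:,0]>a)&(q[:,0]<a+.02)]
        if len(r): print(a.round(2),len(r),r[:,1].mean().round(4),r[:,1].min().round(3),r[:,1].max().round(3),np.median(r[:,2]).round(4))
```

```text
top 8 475 [ 55  29  59  31  54 119 128   0   0   0   0   0]
top 0 16 [4 0 0 3 8 1 0 0 0 0 0 0]
top 205 0.17101109696957617
0.37 28 0.1583 0.153 0.164 0.1701
0.39 38 0.1608 0.154 0.167 0.1701
0.41 39 0.1643 0.157 0.171 0.1704
0.43 39 0.1678 0.162 0.175 0.1706
0.45 37 0.1707 0.165 0.179 0.1727
0.47 24 0.1733 0.168 0.179 0.1732
scene 8 1277 [179 163 169 171 199 230 166   0   0   0   0   0]
scene 0 35 [ 8  0  0  4 21  2  0  0  0  0  0  0]
scene 293 0.17050070240922754
0.37 47 0.1637 0.155 0.17 0.1687
0.39 53 0.167 0.158 0.173 0.1702
0.41 54 0.1702 0.161 0.176 0.1709
0.43 53 0.1741 0.166 0.179 0.1717
0.45 52 0.1766 0.168 0.183 0.1723
0.47 34 0.1793 0.172 0.184 0.1737
```

Run:
```python
from h import *
a=cv2.imread("pics/top6.png").astype(int); b=np.load("pics/top8.npz")["p"][...,::-1].astype(int)
D=np.abs(a-b).sum(-1)>60; v,u=np.where(D[:300]); print(D[:300].sum(), (u.min(),u.max(),v.min(),v.max()) if len(u) else 0)
# project door top edge / tool points
P=cpose("top"); print("door top free/hinge",proj([[.381,.158,.171],[.47,.173,.173]],"top",P),"tcp now",proj([[.475,.264,.149]],"top",P))
print(np.c_[np.unique(u//8*8,return_counts=True)].tolist(),np.c_[np.unique(v//8*8,return_counts=True)].tolist())
s=np.load("pics/scene8.npz"); X=cloud(s["d"],"scene",cpose("scene")); st=env.get_state()
q=X.reshape(-1,3); r=q[(np.hypot(q[:,0]-.475,q[:,1]-.264)<.05)&(q[:,2]>.08)&(q[:,2]<.26)]
for z in np.arange(.08,.26,.015):
    w=r[(r[:,2]>z)&(r[:,2]<z+.015)]; print(z.round(3),len(w),w[:,:2].min(0).round(3) if len(w) else 0,w[:,:2].max(0).round(3) if len(w) else 0)
```

```text
2414 (np.int64(72), np.int64(225), np.int64(196), np.int64(299))
door top free/hinge [[205.11612723 289.06400703]
 [200.10201408 255.37605935]] tcp now [[168.03391066 254.67936497]]
[[72, 121], [80, 130], [88, 287], [96, 109], [104, 121], [112, 174], [120, 149], [128, 287], [136, 197], [144, 124], [152, 307], [160, 228], [168, 123], [176, 28], [192, 1], [200, 13], [208, 12], [216, 1], [224, 2]] [[192, 37], [200, 140], [208, 418], [216, 384], [224, 210], [232, 158], [240, 203], [248, 193], [256, 237], [264, 194], [272, 158], [280, 46], [288, 25], [296, 11]]
0.08 41 [0.494 0.235] [0.516 0.309]
0.095 139 [0.494 0.234] [0.524 0.31 ]
0.11 21 [0.494 0.297] [0.498 0.309]
0.125 18 [0.488 0.295] [0.497 0.31 ]
0.14 35 [0.485 0.295] [0.497 0.309]
0.155 27 [0.492 0.296] [0.499 0.31 ]
0.17 55 [0.461 0.262] [0.502 0.31 ]
0.185 170 [0.459 0.256] [0.523 0.31 ]
0.2 24 [0.459 0.266] [0.476 0.278]
0.215 72 [0.438 0.256] [0.507 0.284]
0.23 95 [0.426 0.254] [0.518 0.286]
0.245 90 [0.425 0.261] [0.518 0.287]
```

Run:
```python
from h import *
s=env.get_state(); p,d=eyes.read_camera("wrist"); pose=wpose(s); X=cloud(d,"wrist",pose); print(s["tcp_pos"],proj(s["tcp_pos"],"wrist",pose))
for v in range(255,300,5): print(v,X[v,274].round(3),X[v,283].round(3),X[v,291].round(3))
print(X[270,255:310,2].round(3))
```

```text
[0.47494496 0.26440696 0.14892043] [[282.22357374 251.2696098 ]]
255 [0.48  0.193 0.001] [0.489 0.194 0.001] [0.498 0.196 0.   ]
260 [0.469 0.274 0.181] [0.473 0.274 0.181] [0.477 0.275 0.181]
265 [0.469 0.274 0.186] [0.473 0.274 0.185] [0.477 0.275 0.186]
270 [0.47  0.273 0.19 ] [0.473 0.274 0.19 ] [0.477 0.275 0.19 ]
275 [0.47  0.274 0.195] [0.473 0.274 0.194] [0.477 0.275 0.194]
280 [0.47  0.273 0.198] [0.473 0.275 0.2  ] [0.477 0.275 0.199]
285 [0.47  0.274 0.204] [0.473 0.274 0.203] [0.476 0.275 0.203]
290 [0.47  0.274 0.207] [0.473 0.274 0.207] [0.476 0.275 0.206]
295 [0.47  0.274 0.21 ] [0.473 0.274 0.209] [0.476 0.275 0.21 ]
[0.001 0.001 0.182 0.182 0.183 0.182 0.182 0.183 0.182 0.182 0.183 0.182
 0.182 0.19  0.191 0.191 0.191 0.191 0.189 0.19  0.191 0.19  0.19  0.189
 0.191 0.19  0.191 0.189 0.19  0.19  0.189 0.191 0.191 0.191 0.19  0.191
 0.19  0.19  0.19  0.19  0.191 0.19  0.19  0.182 0.183 0.183 0.182 0.183
 0.182 0.183 0.183 0.183 0.183 0.182 0.023]
```

The wrist depth shows why: the closed fingers end about 25–30 mm above the reported TCP, so they passed just over the door (top about 0.172 m). The door hasn't moved. I'll go back over it and redo the push lower.

```bash
python3 -m jog '[0,0,0.1,0,0,0,-1, -0.02,-0.03,0.25,0,0,0.04,-1, -0.06,-0.1,0.25,0,0,0.08,-1, -0.1,-0.2,0.25,0,0,0.12,-1, -0.15,-0.3,0.25,0,0,0.16,-1, -0.2,-0.4,0.25,0,0,0.2,-1, -0.24,-0.5,0.25,0,0,0.24,-1, -0.27,-0.6,0.25,0,0,0.28,-1, -0.27,-0.68,0.25,0,0,0.32,-1, -0.27,-0.722,0.25,0,0,0.36,-1, -0.27,-0.722,0.25,0,0,0.4,-1, -0.27,-0.722,0.25,0,0,0.44,-1]' && python3 -m jog '[0,0,-0.1,0,0,0.03,-1, 0,0,-0.22,0,0,0.05,-1, 0,0,-0.32,0,0,0.05,-1, 0,0,-0.365,0,0,0.05,-1, 0,0,-0.365,0,0,0.05,-1]'
python3 - <<'E'
from h import *
s=env.get_state(); t=s["tcp_pos"]; p,d=eyes.read_camera("wrist"); pose=wpose(s); X=cloud(d,"wrist",pose)
print(t,Ro.from_matrix(quatR(s["orientation"])).as_euler("ZYX",degrees=True),X[260:280:5,283,2]); pin=np.array([.5032,.1792])
for f in (189.5,184,178.5,173,167.5):
    a=np.radians(f); C=pin+.09*np.array([np.cos(a),np.sin(a)])+.0205*np.array([-np.sin(a),np.cos(a)]); print(f,((C-t[:2])/.2).round(3))
E
```

```text
clock: 16.5
tcp_pos: [0.421, 0.1193, 0.1991]
orientation: [0.0, -0.002, 1.0, 0.0]
wrist_force: [-0.4, 0.3, 0.2]
finger_gap: -0.0002
grip_force: 0.0
clock: 16.92
tcp_pos: [0.4192, 0.1198, 0.1241]
orientation: [-0.002, -0.078, 0.997, 0.0]
wrist_force: [-0.4, -0.1, -0.3]
finger_gap: 0.0003
grip_force: 0.0
[0.41917511 0.11983573 0.1240878 ] [-171.07998986   -0.23191394  179.98021216] [0.15658767 0.15958011 0.16701006 0.16924353]
189.5 [-0.007  0.121]
184 [-0.022  0.163]
178.5 [-0.032  0.206]
173 [-0.039  0.25 ]
167.5 [-0.041  0.294]
```

```bash
python3 -m jog '[-0.005,0.04,0,0,0,0,-1, -0.008,0.08,0,0,0,0,-1, -0.01,0.115,0,0,0,0,-1, -0.017,0.14,0,0,0,-0.015,-1, -0.022,0.163,0,0,0,-0.03,-1, -0.027,0.185,0,0,0,-0.046,-1, -0.032,0.206,0,0,0,-0.061,-1, -0.036,0.228,0,0,0,-0.076,-1, -0.039,0.25,0,0,0,-0.092,-1, -0.041,0.272,0,0,0,-0.107,-1, -0.041,0.294,0,0,0,-0.122,-1]'
cat > door.py <<'E'
from h import *
s=env.get_state(); print(s["clock"],s["tcp_pos"],s["wrist_force"].round(2))
p,d=eyes.read_camera("scene"); X=cloud(d,"scene",cpose("scene")).reshape(-1,3)
q=X[(X[:,2]>.06)&(X[:,2]<.14)&(np.hypot(X[:,0]-.503,X[:,1]-.179)<.135)&(X[:,0]<.487+(.17*(.25-X[:,1])))&(X[:,0]>.36)]
r=q[:,:2]-[.503,.179]; k=np.hypot(*r.T)>.05; r=r[k]
h,e=np.histogram(np.degrees(np.arctan2(r[:,1],r[:,0]))%360,bins=np.arange(80,220,5)); print([(int(a),int(b)) for a,b in zip(e,h) if b>3])
E
python3 door.py
```

```text
clock: 17.88
tcp_pos: [0.4131, 0.18, 0.1268]
orientation: [0.001, 0.114, 0.993, 0.0]
wrist_force: [0.6, 0.3, 0.1]
finger_gap: -0.0002
grip_force: 0.0
17.8833 [0.41311482 0.18000072 0.12677419] [0.64 0.29 0.1 ]
[(155, 12), (160, 167), (165, 84), (170, 15), (175, 14)]
```

The door is following, now at about 165°. Continuing the arc.

```bash
python3 -m jog '[0.002,0.044,0,0,0,-0.031,-1, 0.008,0.088,0,0,0,-0.061,-1, 0.018,0.131,0,0,0,-0.092,-1, 0.032,0.173,0,0,0,-0.122,-1, 0.041,0.193,0,0,0,-0.138,-1, 0.051,0.213,0,0,0,-0.153,-1, 0.062,0.232,0,0,0,-0.168,-1, 0.073,0.251,0,0,0,-0.183,-1, 0.085,0.269,0,0,0,-0.199,-1, 0.098,0.287,0,0,0,-0.214,-1, 0.112,0.304,0,0,0,-0.23,-1, 0.127,0.321,0,0,0,-0.245,-1]'; python3 door.py; python3 -m jog '[0.016,0.015,0,0,0,-0.015,-1, 0.032,0.03,0,0,0,-0.03,-1, 0.049,0.044,0,0,0,-0.046,-1, 0.067,0.058,0,0,0,-0.061,-1, 0.086,0.07,0,0,0,-0.077,-1, 0.105,0.082,0,0,0,-0.092,-1, 0.105,0.082,0,0,0,-0.092,-1]'; python3 door.py
```

```text
clock: 18.93
tcp_pos: [0.4385, 0.2439, 0.1266]
orientation: [0.0, 0.478, 0.878, 0.0]
wrist_force: [0.2, -0.1, 0.4]
finger_gap: 0.0001
grip_force: 0.1
18.9333 [0.43847107 0.24392446 0.12656945] [ 0.19 -0.08  0.36]
[(120, 58), (125, 308), (130, 62)]
clock: 19.57
tcp_pos: [0.46, 0.2602, 0.1264]
orientation: [0.0, 0.599, 0.801, 0.001]
wrist_force: [-0.2, -0.1, 0.1]
finger_gap: -0.0001
grip_force: 0.0
19.5667 [0.45996232 0.26024314 0.12639139] [-0.23 -0.14  0.14]
[(100, 16), (105, 310), (110, 206), (115, 23)]
```

```bash
python3 -m jog '[0.008,0.004,0,0,0,-0.006,-1, 0.016,0.008,0,0,0,-0.012,-1, 0.024,0.012,0,0,0,-0.018,-1, 0.032,0.016,0,0,0,-0.025,-1, 0.032,0.016,0,0,0,-0.025,-1]'; python3 -m jog '[0.005,0.001,0,0,0,0,-1, 0.01,0.002,0,0,0,0,-1, 0.01,0.002,0,0,0,0,-1]'; python3 door.py
```

```text
clock: 20.03
tcp_pos: [0.4659, 0.2627, 0.126]
orientation: [0.0, 0.631, 0.776, 0.0]
wrist_force: [-1.5, -0.1, -0.5]
finger_gap: -0.0
grip_force: 0.1
clock: 20.28
tcp_pos: [0.4678, 0.263, 0.1259]
orientation: [0.0, 0.631, 0.776, 0.0]
wrist_force: [-0.3, -0.1, -0.8]
finger_gap: -0.0002
grip_force: 0.0
20.2833 [0.46776615 0.26300319 0.12590392] [-0.28 -0.09 -0.79]
[(100, 264), (105, 280), (110, 27)]
```

```bash
python3 -m jog '[0.005,0.001,0,0,0,0,-1, 0.01,0.002,0,0,0,0,-1, 0.01,0.002,0,0,0,0,-1]'; python3 -m jog '[0.005,0.001,0,0,0,0,-1, 0.005,0.001,0,0,0,0,-1]'; python3 -m jog '[0.005,0.001,0,0,0,0,-1, 0.005,0.001,0,0,0,0,-1]'
```

```text
clock: 20.58
tcp_pos: [0.4691, 0.2633, 0.1258]
orientation: [-0.0, 0.631, 0.776, -0.0]
wrist_force: [-2.0, 0.1, 0.8]
finger_gap: -0.0001
grip_force: 0.9
clock: 20.75
tcp_pos: [0.4692, 0.2633, 0.1258]
orientation: [-0.001, 0.63, 0.776, -0.001]
wrist_force: [-4.8, -0.7, 3.0]
finger_gap: 0.0002
grip_force: 2.5
clock: 20.92
tcp_pos: [0.4693, 0.2633, 0.1257]
orientation: [-0.001, 0.63, 0.776, -0.002]
wrist_force: [-7.3, -1.6, 4.4]
finger_gap: -0.0002
grip_force: 3.8
```

The TCP has stopped at x = 0.469 while the force rises to 7 N, so the door is on its stops. Backing away and verifying.

```bash
python3 -m jog '[-0.01,-0.002,0,0,0,0,-1, -0.03,-0.005,0,0,0,0,-1, -0.08,-0.014,0,0,0,0,-1, -0.2,-0.034,0.1,0,0,0,-1, -0.3,-0.05,0.3,0,0,0,-1, -0.3,-0.05,0.6,0,0,0,-1, -0.3,-0.05,0.6,0,0,0,-1, -0.3,-0.05,0.6,0,0,0,-1]'
python3 - <<'E'
from h import *
s=env.get_state(); print(s["clock"],s["tcp_pos"],s["wrist_force"])
c,sn=np.cos(np.radians(9.7)),np.sin(np.radians(9.7)); Rc=np.array([[c,-sn],[sn,c]])
def cab(q): return np.c_[(q[:,:2]-[.5479,.251])@Rc,q[:,2]]
for i in range(2):
  for n in ("top","scene","wrist"):
    s=env.get_state(); p,d=eyes.read_camera(n); q=cab(cloud(d,n,wpose(s) if n=="wrist" else cpose(n)).reshape(-1,3))
    if n=="scene":
        m=(q[:,2]>.05)&(q[:,2]<.15)&(np.abs(q[:,0]+.062)<.03)&(q[:,1]>-.045)&(q[:,1]<.06); f=q[m]; print("face fit x=a*y+b",np.polyfit(f[:,1],f[:,0],1).round(4),len(f))
    m=(q[:,2]>.163)&(q[:,2]<.181)&(q[:,0]<-.049)&(q[:,0]>-.085)&(np.abs(q[:,1])<.1); f=q[m]
    if len(f)>5: print(n,len(f),"top z",np.median(f[:,2]).round(4),[(y.round(3),f[(f[:,1]>y)&(f[:,1]<y+.03),0].mean().round(4),np.median(f[(f[:,1]>y)&(f[:,1]<y+.03),2]).round(4)) for y in np.arange(-.06,.06,.03)],f[:,1].min(),f[:,1].max())
E
```

```text
clock: 21.58
tcp_pos: [0.4134, 0.2549, 0.2518]
orientation: [0.003, 0.63, 0.776, 0.005]
wrist_force: [0.8, 0.2, 0.3]
finger_gap: -0.0001
grip_force: 0.0
21.5833 [0.41344303 0.25485156 0.25176981] [0.83696547 0.21371748 0.25623673]
top 189 top z 0.1714 [(np.float64(-0.06), np.float64(-0.0589), np.float64(0.1735)), (np.float64(-0.03), np.float64(-0.0591), np.float64(0.1717)), (np.float64(0.0), np.float64(-0.0599), np.float64(0.1709)), (np.float64(0.03), np.float64(-0.0602), np.float64(0.1698))] -0.04801431852238947 0.05610113852641867
face fit x=a*y+b [-0.0084 -0.0645] 1007
scene 255 top z 0.1711 [(np.float64(-0.06), np.float64(-0.0627), np.float64(0.1713)), (np.float64(-0.03), np.float64(-0.0609), np.float64(0.1721)), (np.float64(0.0), np.float64(-0.0601), np.float64(0.1717)), (np.float64(0.03), np.float64(-0.0603), np.float64(0.1702))] -0.043312584356735094 0.06625012720674253
wrist 2407 top z 0.1726 [(np.float64(-0.06), np.float64(-0.0575), np.float64(0.1748)), (np.float64(-0.03), np.float64(-0.0578), np.float64(0.1739)), (np.float64(0.0), np.float64(-0.0581), np.float64(0.1727)), (
[... 364 characters left out ...]
] -0.04743437282415587 0.05400864728716887
face fit x=a*y+b [-0.0054 -0.0645] 1024
scene 235 top z 0.1705 [(np.float64(-0.06), np.float64(-0.0627), np.float64(0.166)), (np.float64(-0.03), np.float64(-0.0607), np.float64(0.1714)), (np.float64(0.0), np.float64(-0.06), np.float64(0.1714)), (np.float64(0.03), np.float64(-0.0604), np.float64(0.1702))] -0.04296034371652172 0.06602847298822001
wrist 2457 top z 0.1725 [(np.float64(-0.06), np.float64(-0.0576), np.float64(0.1749)), (np.float64(-0.03), np.float64(-0.0577), np.float64(0.1739)), (np.float64(0.0), np.float64(-0.0581), np.float64(0.1726)), (np.float64(0.03), np.float64(-0.0584), np.float64(0.1715))] -0.04621253354456563 0.06345964905114963
```

```bash
python3 -c "
from workcell import env
print(env.hand_in())"
```

```text
the job is handed in; nothing more can be done
None
```

The door is hung with both knuckles home on the pins and rests shut on its stops; the arm was clear when I handed it in at about 22 s, and the only slip was a first push that passed just over the door and had to be repeated lower.

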